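Run a linear slide end to end, then block it for transport

ROBOT

A 6-joint arm with a two-finger parallel gripper is mounted at the origin on a cart in front of the work surface, level with it; the furniture and walls round the work are solid. World frame = base frame: x ahead of the robot, y to its left, z up, the work surface at z = 0. Lengths are in mm, angles in rad, forces in N, time in s.
With the tool pointing down it reaches from about 275 to 825 mm from the base axis. Payload 5.2 kg.
Tool frame: the origin (TCP) lies between the finger pads, 19 mm behind the fingertips; this is the grasp point; z points along the fingers, y is the line along which they close (so a half turn about z gives the same grasp; the last joint's range is limited). The gripper opens to 93 mm and grips with 3 to 60 N. Pads are 15 mm wide; open, the fingers measure 128 mm over their backs; the gripper's body (75 mm by 188 mm) begins 65 mm behind the grasp point.
Start: joints at [-1.548, 0.259, 1.535, -0, 1.348, -0.203], TCP at [123.158, -536.038, 237.453] pointing down, gripper open.
Joint ranges: [-3.14, 3.14], [-0.91, 2.08], [0.19, 2.58], [-1.22, 4.36], [0.22, 2.71], [-3.12, 3.12]. Speed limits (rad/s): [2.57, 2.57, 3.14, 3.14, 3.14, 3.14].

INTERFACE

Orientations are given as a rotation vector (axis times angle).
In Python, from bench import robot gives the robot as it stands. The module is installed in compiled form; this text tells all that it offers. Calls block until the motion is done:
- robot.movep(position, orientation): joint-space move of the TCP to a pose.
- robot.move_linear(position, ori=None, max_speed=150, max_force=None): straight line of the TCP; ori=None keeps the orientation; max_speed is the mean speed in mm/s. With max_force (N) it stops when the force on the tool has changed by that much, and returns True; else False.
- robot.move_j(angles): joint-space move.
- robot.command_gripper(opening, effort=None): finger opening in mm; effort is the grip in N (None keeps the last); returns when the fingers have stopped.
- robot.sleep(seconds).
- robot.inverse_kinematics(position, orientation): joint angles nearest the present ones, or None.
- robot.observe(): the state.
- robot.camera(name): name is "side" or "top" or "wrist"; returns the picture (400x640x3 uint8, blue, green, red); there is no depth.
- robot.camera_model(name): a dict with "camera_matrix" (3x3 intrinsics, pixels), "dist" ([k1, k2, p1, p2, k3] as OpenCV has them; the pictures are not rectified), "R" (3x3) and "t" (3): a world point X has camera coordinates R X + t; the wrist camera has in their place "tool_from_camera" (4x4, takes a point from camera to tool coordinates, whose origin is the TCP and whose axes are the flange's). Camera axes: x right, y down, z forward; pixel columns grow to the right and rows downward; lengths in mm; the calibration is good to about 2 mm. A picture is of the moment at which its call begins: read the wrist's pose just before it. camera_model takes no time and is no camera call.
A pose or a line that the arm cannot do raises robot.MotionError and nothing moves.
- robot.hand_in(): hands the job in; it is judged then, once.
The state is a dict: "t": time; "joint_pos": joint angles; "dq": joint speeds; "effort": joint torques, N m; "position": TCP position; "ee_rot": TCP orientation; "ft_force": force on the tool from outside, world axes, zero at the start; "wrist_torque": the same for the moment, N m; "gripper_width": finger opening in mm; "grasp_force": force on a finger pad.
Only numpy, scipy, OpenCV 4.12 (cv2) and the standard library are available. Lean on these libraries where they do the work, as an engineer would, in place of code of your own. Each camera call takes 0.05 s, during which the arm holds its last target. There are 200 camera calls.

TASK

This linear slide is about to be packed: slide its carriage steadily, no faster than about 15 cm/s, right out to the adjustable stop and then all the way back to the home stop, keeping on through the sticky place you will feel on the way. With the carriage parked there, block it for transport: choose the long coloured spacer, alone or together with the thin red one, that fills the gap between carriage and adjustable stop to within 8 mm, and set it down over the rail in that gap until it is fully seated. Leave the screwdriver, the stapler and the marker where they lie.

Things in the scene. Friction and masses are not known exactly. Their poses are not given: they have to be found in the camera images.
- console: Fixed stand of 30 mm aluminium extrusion, 200 x 300 mm on the bench. Origin on the bench under its middle, z up, y along the slide's rail. Its grey bed (130 x 310 mm) with the rail leans 30 degrees: it faces up and towards the stand's -x side (roughly the robot).
- guard_top (a point): Middle of the upper frame bar of the guard: a clear pane that stands square on the bed 60 mm up the slope from mid-rail, along the bed's whole length and 160 mm high, so it overhangs the rail. A tool pointing straight down runs into it; one square to the bed (tilted 30 degrees) has 55 mm from mid-rail to the pane.
- rail_home (a point): Frame of the bed: x up the slope, y along the rail to the home stop (left seen from the robot), z square out of the bed (30 degrees from vertical, leaning to the robot). Origin on the bed's surface, mid-rail, level with the free face of the carriage when parked at the home stop: the gap to fill begins here and runs to -y. The steel rail is 20 mm wide, 12 mm high.
- carriage (a joint): Carriage position in m: 0 = against the home stop, growing towards the adjustable stop. Steel, green ends, aluminium table 52 x 75 mm, top 32 mm off the bed. Slides at about 2 N and stays where left; at one place near mid-travel (a brown dab of dried grease on the rail, differs each time) it needs some 10 N more for about 15 mm.
- carriage_knob (a point): Middle of the black round knob on the carriage, 24 mm in diameter, 43 to 79 mm off the bed, here 62 mm off the bed. It stands square to the bed, on the rail's centre line, 51 mm from the carriage's free face towards the home end.
- carriage_face (a point): Middle of the carriage's free face (the end towards the adjustable stop), 20 mm off the bed.
- stop (a joint): Setting of the adjustable stop in m: the gap between the parked carriage's free face and the stop's face (which is also the full travel) is 0.090 m plus this value; it lies between 0.093 and 0.114 m. The stop is clamped and does not move.
- stop_face (a point): Middle of the adjustable stop's face towards the carriage, 20 mm off the bed. The stop is an aluminium block 50 mm wide, 26 mm long along the rail, 30 mm high off the bed, with a small black hand screw on its lower side.
- spacer_90: Yellow plastic spacer, loose, 90 mm long along its y, 46 wide. Origin mid-underside, z up; stands on the bench. A saddle: two legs and between them a slot along y, 25 wide, 14 deep, that goes over the rail, legs on the bed. Body 30 mm high, lower ends chamfered 4; fin to hold it by in the middle, 14 thick along y, 26 wide, from 30 to 72 mm height. Fits either way round. 90 g.
- spacer_96: Orange plastic spacer, as the yellow one but 96 mm long along its y; 100 g.
- spacer_12: Red plastic spacer, as the yellow one but only 12 mm long along its y: a thin upright plate (chamfer 3 mm, fin 12 mm thick along y, 30 g).
- screwdriver: Screwdriver with yellow handle, 213 mm long, lying on the bench to the right of the stand: leave it where it is.
- stapler: Red stapler, 150 mm long, on the bench to the left: leave it where it is.
- marker: Black and white marker, 129 mm long, lying in front of the stand: leave it where it is.

How it is judged (in metres and radians):
On the way, in this order (a step that is already met when the one before it is completed fails the run):
1. the carriage has been slid right out to the adjustable stop (distance between carriage_face and stop_face below 0.003 m), for 0.1 s.
2. the carriage has been slid back through the full travel to the home stop (value of joint carriage below 0.003 m), for 0.1 s.
At the end, for the whole second after the job is handed in: Carriage parked at the home stop; a long spacer, alone or with the 12 mm one, sits at rest astride the rail between carriage and adjustable stop: legs on the bed within 4 mm, centred within 5 mm, square to the bed within 0.2 rad, leaving under 8.5 mm of play (value of joint carriage below 0.0085 m and ((z of spacer_90 in the frame of rail_home between -0.004 and 0.004 m and x of spacer_90 in the frame of rail_home between -0.005 and 0.005 m and y of spacer_90 in the frame of rail_home between -0.118 and 0 m and angle between the z axis of spacer_90 and the z axis of rail_home, either way round below 0.2 rad and linear speed of spacer_90 below 0.02 m/s and value of joint stop below 0.0085 m) or (z of spacer_96 in the frame of rail_home between -0.004 and 0.004 m and x of spacer_96 in the frame of rail_home between -0.005 and 0.005 m and y of spacer_96 in the frame of rail_home between -0.118 and 0 m and angle between the z axis of spacer_96 and the z axis of rail_home, either way round below 0.2 rad and linear speed of spacer_96 below 0.02 m/s and value of joint stop below 0.0145 m) or (z of spacer_90 in the frame of rail_home between -0.004 and 0.004 m and x of spacer_90 in the frame of rail_home between -0.005 and 0.005 m and y of spacer_90 in the frame of rail_home between -0.118 and 0 m and angle between the z axis of each of spacer_90, spacer_12 and the z axis of rail_home, either way round below 0.2 rad and linear speed of each of spacer_90, spacer_12 below 0.02 m/s and z of spacer_12 in the frame of rail_home between -0.004 and 0.004 m and x of spacer_12 in the frame of rail_home between -0.005 and 0.005 m and y of spacer_12 in the frame of rail_home between -0.118 and 0 m and value of joint stop below 0.0205 m) or (z of spacer_96 in the frame of rail_home between -0.004 and 0.004 m and x of spacer_96 in the frame of rail_home between -0.005 and 0.005 m and y of spacer_96 in the frame of rail_home between -0.118 and 0 m and angle between the z axis of each of spacer_96, spacer_12 and the z axis of rail_home, either way round below 0.2 rad and linear speed of each of spacer_96, spacer_12 below 0.02 m/s and z of spacer_12 in the frame of rail_home between -0.004 and 0.004 m and x of spacer_12 in the frame of rail_home between -0.005 and 0.005 m and y of spacer_12 in the frame of rail_home between -0.118 and 0 m and value of joint stop below 0.0265 m))); the robot touches nothing.
It fails at once if the carriage is shot along faster than 0.3 m/s (velocity of joint carriage above 0.3 m/s or velocity of joint carriage below -0.3 m/s).
It fails at once if the screwdriver, the stapler or the marker is pushed more than 30 mm away (distance of any of screwdriver, stapler, marker from where it was at the start of the episode above 0.03 m).
It also fails if it takes over 72 s, if anything falls off the work surface, if the arm or the gripper's body presses on something with over 40 N, if the wrist force passes 120 N, or if a joint passes its speed limit or range.

## Working session

There is one attempt and no reset: what is moved stays moved. The work goes in short steps, each a Python script; the robot and the scene stay as the last script left them, time stands still between calls to the robot, and variables do not carry over. Pictures are saved under pics/ and viewed, at most 10 in all, crops included, and the job is handed in when it is done.

```bash
mkdir -p pics; python3 - <<'E'
from bench import robot
import cv2,numpy as np
for n in("side","top"):
    im=robot.camera(n); cv2.imwrite(f"pics/{n}0.png",im)
    m=robot.camera_model(n); print(n,np.round(m["camera_matrix"],1).tolist(),np.round(m["dist"],3),np.round(m["R"],3).tolist(),np.round(m["t"]), 'C',np.round(-np.array(m["R"]).T@m["t"]))
print(np.round(robot.camera_model("wrist")["tool_from_camera"],3)); print(robot.observe())
E
```

```text
side [[379.8, 0.0, 320.2], [0.0, 379.8, 199.2], [0.0, 0.0, 1.0]] [-0.032  0.     0.     0.     0.   ] [[0.939, -0.344, -0.001], [-0.127, -0.345, -0.93], [0.32, 0.873, -0.367]] [-443.  279.  765.] C [ 206. -725.  540.]
top [[443.0, 0.0, 320.5], [0.0, 443.0, 202.8], [0.0, 0.0, 1.0]] [-0.121  0.     0.     0.     0.   ] [[0.025, -1.0, 0.015], [-0.995, -0.026, -0.092], [0.092, -0.013, -0.996]] [ 121.  525. 1219.] C [ 407.  150. 1260.]
[[-1.00000e-03 -9.59000e-01 -2.82000e-01  7.87800e+01]
 [ 1.00000e+00 -1.00000e-03 -0.00000e+00  4.00000e-02]
 [ 0.00000e+00 -2.82000e-01  9.59000e-01 -1.46672e+02]
 [ 0.00000e+00  0.00000e+00  0.00000e+00  1.00000e+00]]
{'t': 0.1, 'joint_pos': array([-1.54780890e+00,  2.59274029e-01,  1.53597353e+00, -1.80117485e-05,
        1.34798914e+00, -2.02831830e-01]), 'dq': array([-0.00088621, -0.00094062, -0.00336355,  0.0005061 , -0.00143421,
       -0.00022902]), 'effort': array([ 1.93193067e-03, -4.38207185e+01, -2.84642798e+01,  7.21140322e-02,
        3.62654531e-02, -5.97646067e-05]), 'position': array([ 123.13661739, -535.56591972,  236.698754  ]), 'ee_rot': array([-3.11995924e+00, -3.53784422e-01, -2.04322923e-04]), 'ft_force': array([-0.2566184 ,  0.7817412 ,  0.03348743]), 'wrist_torque': array([ 0.00853977, -0.02292062, -0.06954626]), 'grasp_force': 0.0, 'gripper_width': 93.23731801530957}
```

View pics/top0.png

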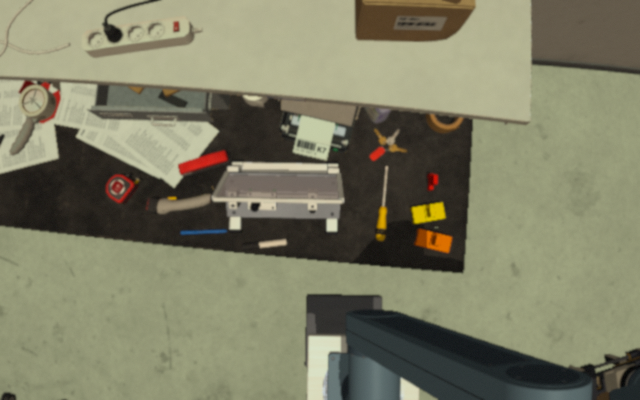

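View pics/side0.png

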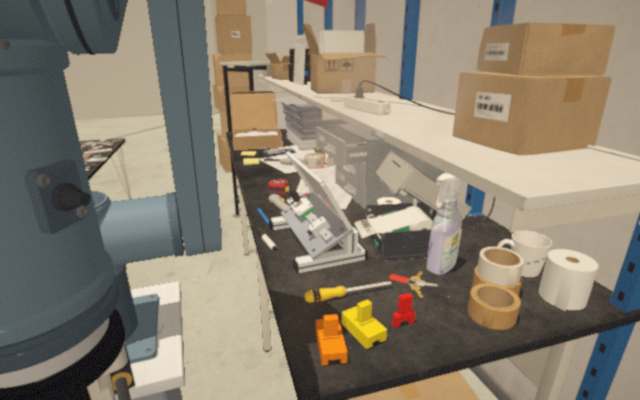

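The top picture shows the stand around (283,195), the yellow spacer at (429,212), orange at (434,241) and red at (433,181), with the screwdriver at (383,205). The side picture agrees with this. Next I take wrist views of the spacers and the bed.

```bash
cat > h.py <<'E'
from bench import robot
import cv2, numpy as np, json
from scipy.spatial.transform import Rotation as Rn
def ori(yaw, tilt=0, flip=False):
    """tool z = -(normal leaning to robot by tilt), tool y = bed y (yaw about world z)."""
    R = Rn.from_euler('z', yaw).as_matrix() @ Rn.from_euler('y', -tilt).as_matrix()  # bed axes
    T = R @ np.diag([-1, 1, -1.])
    if flip: T = T @ np.diag([-1, -1, 1.])
    return Rn.from_matrix(T).as_rotvec()
def shot(name, file):
    if name == "wrist":
        o = robot.observe()
        T = np.eye(4); T[:3,:3] = Rn.from_rotvec(o["ee_rot"]).as_matrix(); T[:3,3] = o["position"]
    im = robot.camera(name); m = robot.camera_model(name)
    if name == "wrist":
        W = T @ np.array(m["tool_from_camera"]); R = W[:3,:3]; C = W[:3,3]
    else: R = np.array(m["R"]).T; C = -R @ np.array(m["t"])
    cv2.imwrite(f"pics/{file}.png", im)
    json.dump(dict(R=R.tolist(), C=C.tolist(), K=np.array(m["camera_matrix"]).tolist(), D=np.array(m["dist"]).tolist()), open(f"pics/{file}.json","w"))
def rays(file, px):
    m = json.load(open(f"pics/{file}.json"))
    u = cv2.undistortPoints(np.array(px, float).reshape(-1,1,2), np.array(m["K"]), np.array(m["D"])).reshape(-1,2)
    d = np.c_[u, np.ones(len(u))] @ np.array(m["R"]).T
    return np.array(m["C"]), d/np.linalg.norm(d, axis=1, keepdims=True)
def onplane(file, px, p0, n):
    C, d = rays(file, px); n = np.array(n, float)
    return C + d * (((np.array(p0, float)-C) @ n) / (d @ n))[:,None]
def tri(obs):
    """obs: list of (file, pixel) -> point and residual"""
    A = np.zeros((3,3)); b = np.zeros(3); L = []
    for f, p in obs:
        C, d = rays(f, [p]); P = np.eye(3) - np.outer(d[0], d[0]); A += P; b += P @ C; L.append((C, P))
    X = np.linalg.solve(A, b)
    return X, max(np.linalg.norm(P @ (X - C)) for C, P in L)
def blobs(file, lo, hi, n=1, amin=30):
    im = cv2.imread(f"pics/{file}.png"); h = cv2.cvtColor(im, cv2.COLOR_BGR2HSV)
    mk = cv2.inRange(h, np.array(lo), np.array(hi))
    cs = sorted(cv2.findContours(mk, cv2.RETR_EXTERNAL, cv2.CHAIN_APPROX_NONE)[0], key=cv2.contourArea, reverse=True)
    return [c for c in cs[:n] if cv2.contourArea(c) > amin]
E
python3 - <<'E'
from h import *
p=onplane("top0",[[0,0]],[0,0,0],[0,0,1]) if 0 else None
for P,o in [((480,-185,220),ori(0)),((430,170,283),ori(0,np.pi/6)),((430,310,283),ori(0,np.pi/6))]:
    print(P, robot.inverse_kinematics(P,o))
robot.movep((480,-185,220),ori(0)); shot("wrist","s1")
robot.movep((430,170,283),ori(0,np.pi/6)); shot("wrist","c1")
robot.movep((430,310,283),ori(0,np.pi/6)); shot("wrist","c2")
print(robot.observe()["t"], robot.observe()["joint_pos"].round(2))
shot("top","top1"); 
a,b=[cv2.imread(f"pics/{n}.png") for n in("c1","c2")]
cv2.imwrite("pics/v1.png",np.vstack([a[60:360],b[60:360]]))
E
```

```text
(480, -185, 220) [-0.58496224  0.20755499  1.64583562  0.          1.28820204 -2.15575857]
(430, 170, 283) [ 0.21735664 -0.21268911  2.02328504 -0.14758426  0.82309804 -1.28107755]
(430, 310, 283) [ 0.60135013 -0.01490262  1.85568507 -0.37215474  0.8913844  -0.7941347 ]
4.05 [ 0.6  -0.01  1.86 -0.37  0.89 -0.8 ]
```

View pics/v1.png

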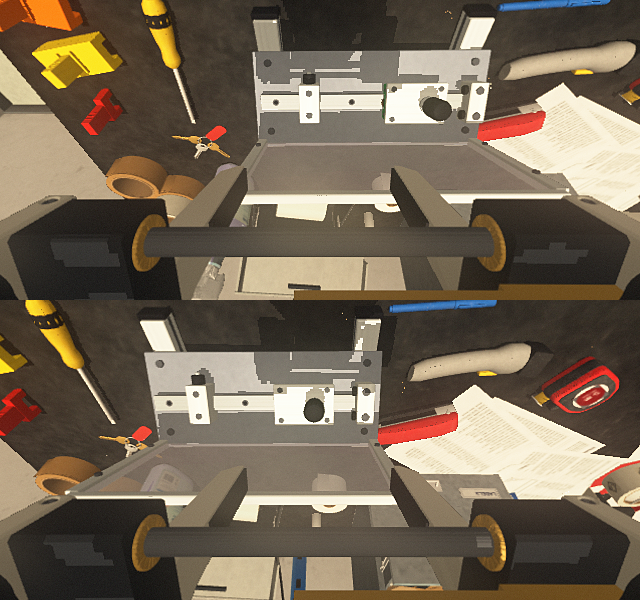

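View pics/s1.png

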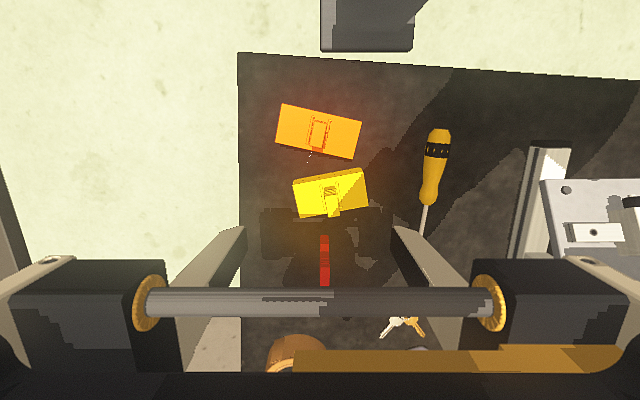

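The wrist views show the following, in full-frame pixels:
- **Bed (c1):** it spans roughly (258,113) to (490,110). The carriage is already near home, with the knob around (433,165) and the stop block at (309,165).
- **Spacers (s1):** the fins are around (320,133) orange, (330,195) yellow and (324,250) red.

I'll zoom in to get accurate corners.

```bash
python3 - <<'E'
from h import *
a,b=[cv2.imread(f"pics/{n}.png") for n in("c1","c2")]
f=lambda im,x,y:cv2.resize(im[y:y+105,x:x+270],None,fx=2.8,fy=2.8,interpolation=cv2.INTER_CUBIC)
cv2.imwrite("pics/v2.png",np.vstack([f(a,240,102),f(b,135,102)]))
for n,lo,hi in[("orange",(8,120,120),(21,255,255)),("yellow",(22,120,90),(35,255,255)),("red",(0,120,80),(5,255,255))]:
    im=cv2.imread("pics/s1.png"); h=cv2.cvtColor(im,cv2.COLOR_BGR2HSV); mk=cv2.inRange(h,np.array(lo),np.array(hi)); mk[:,:250]=0; mk[:,400:]=0; mk[:90]=0; mk[300:]=0
    for c in sorted(cv2.findContours(mk,cv2.RETR_EXTERNAL,cv2.CHAIN_APPROX_NONE)[0],key=cv2.contourArea)[-2:]:
        print(n,cv2.contourArea(c),cv2.approxPolyDP(c,2.5,True).reshape(-1,2).tolist())
s=cv2.imread("pics/s1.png")[95:295,255:395]; cv2.imwrite("pics/v3.png",cv2.resize(s,None,fx=3,fy=3,interpolation=cv2.INTER_CUBIC))
E
```

```text
orange 990.0 [[281, 147], [293, 162], [290, 163], [295, 171], [291, 171], [289, 176], [292, 178], [307, 173], [333, 172], [343, 167], [348, 169], [345, 168], [355, 165], [357, 162], [354, 161], [359, 158], [361, 162], [357, 152], [354, 161], [344, 162]]
orange 2705.5 [[284, 106], [281, 118], [279, 115], [281, 120], [275, 142], [275, 138], [275, 142], [301, 148], [311, 146], [310, 150], [319, 152], [324, 148], [327, 152], [324, 153], [353, 156], [358, 126], [361, 125], [354, 121], [357, 120], [348, 121]]
yellow 77.0 [[275, 141], [281, 110], [285, 106], [312, 111], [311, 114], [323, 113], [360, 123], [358, 133], [361, 122], [282, 104]]
yellow 2710.5 [[361, 169], [294, 180], [292, 185], [300, 217], [327, 212], [328, 216], [339, 215], [339, 210], [368, 205]]
red 0.5 [[321, 263], [329, 264]]
red 161.5 [[320, 267], [320, 285], [328, 285], [329, 267]]
```

View pics/v2.png

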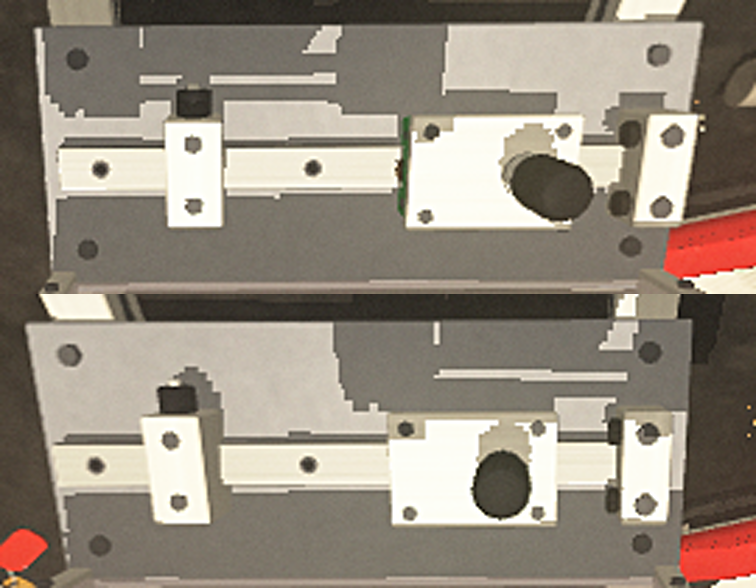

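View pics/v3.png

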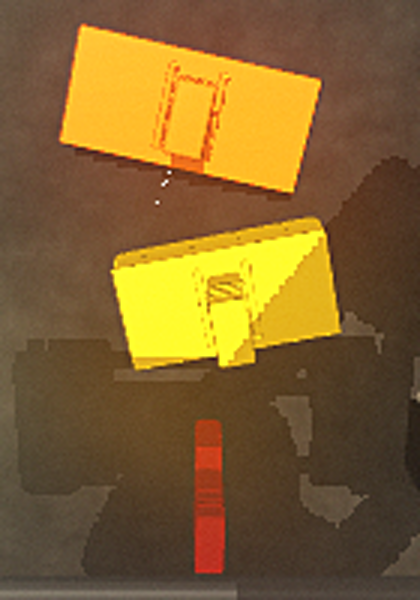

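```bash
python3 - <<'E'
from h import *
c1=lambda p:(p[0]/2.8+240-.3,p[1]/2.8+102-.3)
c2=lambda p:(p[0]/2.8+135-.3,(p[1]-294)/2.8+102-.3)
P={'b1':((77,59),(69,355)),'b2':((659,55),(650,352)),'b3':((88,249),(100,545)),'b4':((630,245),(641,544)),
'r1':((100,169),(96,465)),'r2':((312,168),(308,464)),
't1':((432,131),(405,429)),'t2':((565,130),(538,428)),'t3':((426,216),(410,513)),
's1':((193,144),(170,440)),'s2':((193,206),(179,502)),'h1':((672,136),(648,433)),'h2':((661,208),(646,503))}
X={}
for k,(a,b) in P.items():
    X[k],r=tri([("c1",c1(a)),("c2",c2(b))]); print(k,X[k].round(1),round(r,2))
B=np.array([X[f'b{i}'] for i in(1,2,3,4)]); c=B.mean(0); n=np.linalg.svd(B-c)[2][2]; n*=np.sign(n[2])
print('plane n',n.round(3),'tilt',np.degrees(np.arccos(n[2])))
yv=(X['b2']-X['b1']+X['b4']-X['b3']); yaw=np.arctan2(-yv[0],yv[1]); print('yaw',np.degrees(yaw),'slope',yv[2]/np.linalg.norm(yv))
R=Rn.from_euler('z',yaw).as_matrix()@Rn.from_euler('y',-np.pi/6).as_matrix()
for k in X: print(k,((X[k]-c)@R).round(1))
print('c',c)
s=lambda p:(p[0]/3+255-.3,p[1]/3+95-.3)
for nme,q in[('orange',[(80,25),(320,78),(297,193),(60,141)]),('yellow',[(115,270),(322,233),(340,333),(137,368)])]:
    W=onplane("s1",[s(p) for p in q],[0,0,30],[0,0,1]); print(nme,W.round(1).tolist(),'ctr',W.mean(0).round(1))
    print([round(np.linalg.norm(W[i]-W[(i+1)%4]),1) for i in range(4)],'yaw',[np.degrees(np.arctan2(-d[0],d[1])).round(1) for d in(W[1]-W[0],W[2]-W[3])])
W=onplane("s1",[s(p) for p in[(195,440),(222,440),(195,573),(224,573)]],[0,0,72],[0,0,1]);print('red z72',W.round(1).tolist())
E
```

```text
b1 [488.8 102.4  51.3] 0.01
b2 [487.1 372.2  51.3] 0.19
b3 [568.5 103.   97. ] 0.09
b4 [566.6 372.3  97.2] 0.39
r1 [527.3 112.3  84.5] 0.07
r2 [526.5 212.3  84.7] 0.19
t1 [498.6 261.6  93.9] 0.17
t2 [498.5 319.8  93.3] 0.1
t3 [532.5 262.2 111.6] 0.03
s1 [505.1 157.   93.9] 0.12
s2 [531.  156.6 106.2] 0.14
h1 [502.5 368.5  92.1] 0.18
h2 [530.9 369.3 107.4] 0.6
plane n [-0.499 -0.004  0.867] tilt 29.909855323274957
yaw 0.3918549465270005 slope 0.00025504361000319297
b1 [-4.590e+01 -1.348e+02  1.000e-01]
b2 [-45.9 135.    0. ]
b3 [  45.9 -134.8   -0.2]
b4 [4.590e+01 1.345e+02 1.000e-01]
r1 [   4.  -125.2    9.6]
r2 [  4.  -25.2   9.8]
t1 [-15.3  24.4  31.5]
t2 [-15.3  82.5  30.9]
t3 [23.  24.7 30. ]
s1 [-10.2 -80.3  28.7]
s2 [ 18.4 -80.9  26.4]
h1 [-12.2 131.2  27.7]
h2 [ 20.1 131.8  26.7]
c [527.75044253 237.4778935   74.19461922]
orange [[391.5, -227.8, 30.0], [411.2, -135.6, 30.0], [456.0, -143.0, 30.0], [435.1, -237.5, 30.0]] ctr [ 423.4 -186.    30. ]
[np.float64(94.4), np.float64(45.4), np.float64(96.8), np.float64(44.7)] yaw [np.float64(-12.1), np.float64(-12.5)]
yellow [[487.8, -217.2, 30.0], [472.4, -132.2, 30.0], [515.5, -122.8, 30.0], [531.2, -209.0, 30.0]] ctr [ 501.7 -170.3   30. ]
[np.float64(86.4), np.float64(44.1), np.float64(87.6), np.float64(44.1)] yaw [np.float64(10.3), np.float64(10.3)]
red z72 [[544.6, -184.3, 72.0], [544.6, -173.9, 72.0], [603.6, -184.4, 72.0], [603.6, -172.7, 72.0]]
```

The two views agree on the bed: tilt 29.9°, yaw 0.4°, and the rail at x = +4 mm from the bed-screw centre. Next I grip the knob and slide the carriage, using the contacts to measure the gap.

```bash
cat >> h.py <<'E'
YAW = np.radians(0.39)
RB = Rn.from_euler('z', YAW).as_matrix() @ Rn.from_euler('y', -np.pi/6).as_matrix()
OB = np.array([527.75,237.48,74.19]) + RB @ np.array([4.,0,-1.5])   # mid-rail, y from bed screw centre
OR = ori(YAW, np.pi/6)
W = lambda *p: OB + RB @ np.array(p, float)
def bed():
    return RB.T @ (robot.observe()["position"] - OB)
def fb(): return (RB.T @ robot.observe()["ft_force"]).round(1)
E
python3 - <<'E'
from h import *
X,r=tri([("c1",(566/2.8+239.7,190/2.8+101.7)),("c2",(501/2.8+134.7,(487-294)/2.8+101.7))])
k=RB.T@(X-OB); print('knob',k.round(1),r)
y=k[1]
robot.command_gripper(62,40)
robot.movep(W(0,y,150),OR)
print('stop1',robot.move_linear(W(0,y,64),max_speed=120,max_force=15),bed().round(1),fb())
robot.command_gripper(10,40)
o=robot.observe(); print(o["gripper_width"],o["grasp_force"],bed().round(2),fb(),o["t"])
shot("side","k1"); shot("wrist","k2")
E
```

```text
knob [-1.6 67.  75.5] 0.12964105514776184
stop1 False [ 0.7 67.4 64.7] [ 0.1 -0.  -0.7]
22.85661393287645 40.000480168964714 [6.000e-02 6.704e+01 6.409e+01] [-0.2 -0.4  2.4] 6.8083
```

```bash
python3 - <<'E'
from h import *
def go(y,v,f):
    b=bed(); r=robot.move_linear(W(0,y,64),max_speed=v,max_force=f); robot.sleep(.15)
    print(r,'bed',bed().round(2),'F',fb(),'t',round(robot.observe()["t"],2))
go(-8,60,30)
go(-45,20,20)
shot("side","k3"); 
E
```

```text
False bed [ 0.07 -7.91 64.05] F [-0.4 -1.9  4.3] t 8.46
True bed [ 4.000e-02 -1.637e+01  6.404e+01] F [0.1 2.  0.7] t 9.39
```

```bash
python3 - <<'E'
from h import *
def go(y,v,f):
    r=robot.move_linear(W(0,y,64),max_speed=v,max_force=f); p=bed().round(2),fb(); robot.sleep(.2)
    print(r,p,'bed',bed().round(2),'F',fb(),'w',robot.observe()["gripper_width"],'t',round(robot.observe()["t"],2))
go(-22,20,25)
go(60,60,35)
shot("side","k4")
E
python3 - <<'E'
import cv2
E
```

```text
True (array([ 3.000e-02, -1.644e+01,  6.406e+01]), array([0.8, 5. , 1.2])) bed [  0.08 -16.4   64.07] F [-0.5  4.2  1.8] w 22.55929760930314 t 9.89
False (array([1.000e-02, 6.031e+01, 6.407e+01]), array([-0. ,  1. ,  4.4])) bed [4.000e-02 6.003e+01 6.407e+01] F [0.6 0.7 5. ] w 22.943158988416243 t 11.52
```

```bash
python3 - <<'E'
from h import *
def go(y,v,f):
    r=robot.move_linear(W(0,y,64),max_speed=v,max_force=f); p=bed().round(2),fb(); robot.sleep(.25)
    print(r,p,'bed',bed().round(2),'F',fb(),'w',robot.observe()["gripper_width"],'t',round(robot.observe()["t"],2))
go(74,40,30)
go(104,20,20)
go(bed()[1]+6,20,25)
shot("side","k5")
E
```

```text
False (array([1.000e-02, 7.405e+01, 6.406e+01]), array([-1.3,  0.1,  5.3])) bed [4.000e-02 7.406e+01 6.408e+01] F [-0.3  2.1  5.5] w 22.45963638361853 t 12.32
True (array([1.000e-02, 9.102e+01, 6.408e+01]), array([ 1.8, -2.6,  4.2])) bed [-5.000e-02  9.105e+01  6.407e+01] F [ 3.3 -3.   2.2] w 22.922752662192792 t 13.56
True (array([3.000e-02, 9.111e+01, 6.406e+01]), array([ 1.7, -3.5,  4.9])) bed [-2.000e-02  9.113e+01  6.406e+01] F [ 0.8 -2.7  3.9] w 23.082066498215102 t 14.09
```

The stop contact is at y = −16.4 and home at +91.1, so the gap is about 107.5 mm. That calls for yellow (90) plus red (12), leaving about 5.5 mm of play. Next I release the knob and pick the yellow spacer, squeezing across x first to centre it and then along y to grip.

```bash
cat >> h.py <<'E'
def st(s=""):
    o=robot.observe(); print(s,'w',round(o["gripper_width"],1),'gf',round(o["grasp_force"],1),'pos',o["position"].round(1),'bed',bed().round(1),'F',fb(),'t',round(o["t"],2))
def pick(x,y,yaw,zg=54,w1=48,effort=40):
    robot.command_gripper(w1,10)
    robot.movep((x,y,150),ori(yaw-np.pi/2))
    if robot.move_linear((x,y,zg),max_speed=130,max_force=12): st("touched"); return False
    robot.command_gripper(15,10); st("x squeeze")
    robot.command_gripper(w1)
    robot.move_linear((x,y,100)); robot.movep((x,y,100),ori(yaw))
    if robot.move_linear((x,y,zg),max_speed=100,max_force=12): st("touched"); return False
    robot.command_gripper(2,effort); st("y grip")
    return True
E
python3 - <<'E'
from h import *
b=bed()
robot.command_gripper(50); 
robot.move_linear(W(0,b[1],140),max_speed=200); robot.movep(W(-20,b[1]-40,240),OR)
robot.movep((400,-60,280),ori(0)); st()
ok=pick(501.7,-170.3,np.radians(10.3))
if ok: robot.move_linear((501.7,-170.3,150),max_speed=120); st("lift")
shot("side","y1"); shot("wrist","y2")
cv2.imwrite("pics/v4.png",np.hstack([cv2.imread("pics/y1.png")[100:400,220:520],cv2.imread("pics/y2.png")[50:350,150:490]]))
E
```

```text
w 49.9 gf 0.0 pos [400.  -59.7 279. ] bed [ -13.9 -296.3  243.7] F [ 0.8 -0.1  0.2] t 17.16
x squeeze w 25.9 gf 10.0 pos [ 501.9 -170.4   54.5] bed [ -38.6 -407.7   -1.3] F [1.  0.2 3.7] t 19.98
y grip w 13.8 gf 40.0 pos [ 501.8 -170.4   54.2] bed [ -38.9 -407.7   -1.5] F [ 0.6 -0.4  0.9] t 23.68
lift w 13.8 gf 40.0 pos [ 501.2 -170.   149.3] bed [   8.1 -407.3   81.2] F [-0.5  0.2 -0.3] t 24.62
```

View pics/v4.png

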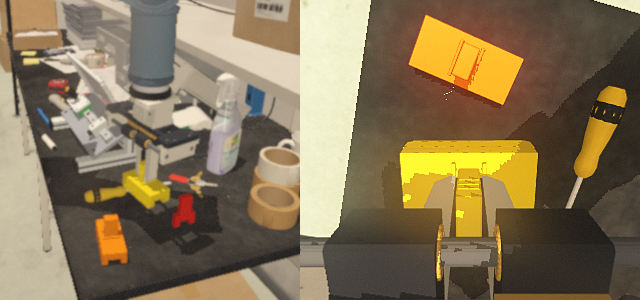

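The yellow spacer hangs square in the fingers (w 13.8, front edge level in the wrist view). Now I place it next to the carriage.

```bash
python3 - <<'E'
from h import *
robot.movep((400,-60,290),OR)
robot.movep(W(0,-6,220),OR)
robot.move_linear(W(0,-6,100),max_speed=150)
robot.sleep(.2); st("hover")
shot("wrist","p1")
r=robot.move_linear(W(0,-6,74),max_speed=60,max_force=8); st(f"rail top {r}")
if not r:
    r=robot.move_linear(W(0,-6,46),max_speed=25,max_force=10); robot.sleep(.2); st(f"seat {r}")
shot("wrist","p2"); shot("side","p3")
E
```

```text
hover w 13.6 gf 40.0 pos [482.2 231.4 162.5] bed [  0.7  -5.8 100.8] F [-0.6 -0.2 -0.7] t 28.02
rail top False w 13.9 gf 40.0 pos [494.9 231.1 138.3] bed [-0.4 -6.1 73.5] F [-0.3  0.1 -0.4] t 28.65
seat True w 13.5 gf 40.0 pos [504.7 231.2 121.4] bed [-0.4 -6.2 53.9] F [1.7 0.1 2.6] t 29.63
```

Yellow seated at bed z = 53.9, where 54.2 was expected from the grasp. I release it, check the placement and look at the red one.

```bash
python3 - <<'E'
from h import *
robot.command_gripper(34); robot.sleep(.1); st("rel")
robot.move_linear(W(0,-6,140),max_speed=180); shot("wrist","q1")
robot.movep(W(-20,-20,235),OR); shot("wrist","q3")
robot.movep((400,-60,280),ori(0))
robot.movep((535,-178,210),ori(0)); robot.sleep(.1); shot("wrist","q2"); st("look")
a=cv2.imread("pics/q3.png")[60:280,170:500]; b=cv2.imread("pics/q2.png")[100:280,250:400]
cv2.imwrite("pics/v5.png",np.hstack([cv2.resize(a,(450,300)),cv2.resize(b,(250,300))]))
cv2.imwrite("pics/v5.png",np.hstack([cv2.resize(a,(399,266*1)),np.zeros((266,1,3),np.uint8)]) if 0 else np.hstack([cv2.copyMakeBorder(cv2.resize(a,None,fx=1.2,fy=1.2),0,540-264,0,0,cv2.BORDER_CONSTANT),cv2.resize(b[:, :130],None,fx=3,fy=3)]))
E
```

```text
rel w 34.0 gf 0.0 pos [504.  230.9 120.9] bed [-1.2 -6.4 53.8] F [0.1 0.6 0.6] t 30.4
look w 33.9 gf 0.0 pos [ 534.7 -176.8  211.5] bed [  68.2 -414.3  118.4] F [ 0.6 -0.2  0.7] t 33.62
```

View pics/v5.png

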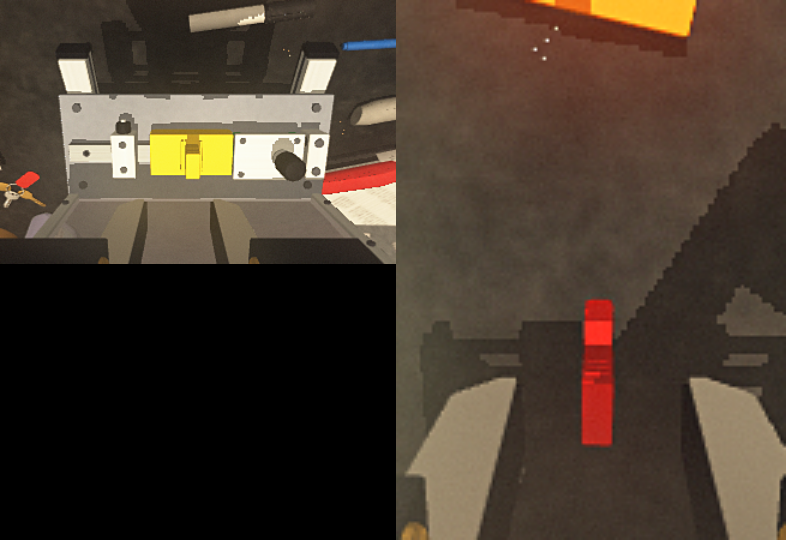

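The yellow spacer sits square between carriage and stop, with a slot left beside the stop. The red fin top is at about (582–612, 380–445) in the crop.

```bash
python3 - <<'E'
from h import *
s=lambda p:((p[0]-396)/3+250-.3,p[1]/3+100-.3)
A=onplane("q2",[s(p) for p in[(582,381),(612,381),(583,445),(612,445)]],[0,0,72],[0,0,1]); print(A.round(1).tolist(),A.mean(0))
B=onplane("q2",[s(p) for p in[(584,320),(610,320)]],[0,0,30],[0,0,1]); print(B.round(1).tolist())
B=onplane("q2",[s(p) for p in[(587,300),(610,300)]],[0,0,0],[0,0,1]); print(B.round(1).tolist())
E
```

```text
[[577.6, -184.0, 72.0], [577.6, -172.9, 72.0], [603.6, -183.8, 72.0], [603.6, -172.8, 72.0]] [ 590.61226951 -178.3771615    72.        ]
[[568.3, -184.1, 30.0], [568.3, -173.3, 30.0]]
[[569.2, -183.4, 0.0], [569.2, -173.1, 0.0]]
```

```bash
python3 - <<'E'
from h import *
x,y=590.9,-178.4
robot.movep((x,y,120),ori(0))
r=robot.move_linear((x,y,54),max_speed=100,max_force=12); st(f"down {r}")
robot.command_gripper(2,40); st("grip")
robot.move_linear((x,y,150),max_speed=120); robot.sleep(.15); st("lift"); shot("wrist","r1")
for f,lo,hi in[("y2",(20,80,60),(38,255,255)),("r1",(0,100,50),(7,255,255))]:
    im=cv2.imread(f"pics/{f}.png"); mk=cv2.inRange(cv2.cvtColor(im,cv2.COLOR_BGR2HSV),np.array(lo),np.array(hi))
    sub=mk[150:300,313:328]; rows=np.where(sub.mean(1)>127)[0]+150; print(f,rows.min(),rows.max())
    print([tuple(int(v) for v in im[rr,317:324].mean(0)) for rr in range(rows.min()-3,rows.min()+60,2)])
m=json.load(open("pics/r1.json")); print(m["K"])
E
```

```text
down False w 33.7 gf 0.0 pos [ 591.4 -178.7   54.8] bed [  39.  -416.6  -45.7] F [0.5 0.7 0.5] t 34.92
grip w 11.7 gf 40.0 pos [ 591.1 -178.5   54.4] bed [  38.6 -416.4  -45.9] F [ 0.8 -0.1  1.9] t 35.42
lift w 12.0 gf 40.0 pos [ 590.4 -178.1  148.9] bed [  85.1 -416.    36.3] F [ 0.2 -0.  -0.2] t 36.52
y2 190 286
[(53, 84, 116), (56, 76, 105), (24, 173, 224), (25, 174, 223), (27, 176, 226), (26, 173, 223), (29, 177, 225), (27, 175, 225), (47, 255, 255), (45, 252, 255), (43, 251, 255), (45, 251, 255), (44, 251, 255), (45, 251, 255), (45, 251, 255), (47, 255, 255), (29, 170, 220), (28, 176, 223), (30, 178, 225), (29, 178, 226), (27, 148, 194), (35, 217, 248), (29, 153, 203), (33, 177, 226), (32, 173, 226), (29, 134, 182), (36, 210, 244), (34, 178, 226), (32, 163, 210), (34, 159, 207), (37, 188, 230), (36, 181, 227)]
r1 190 286
[(54, 65, 82), (57, 67, 69), (19, 27, 203), (25, 31, 190), (24, 31, 190), (23, 31, 189), (25, 31, 191), (24, 32, 193), (35, 48, 255), (34, 48, 254), (36, 49, 254), (36, 49, 254), (36, 50, 254), (36, 49, 254), (35, 49, 254), (39, 53, 255), (24, 31, 181), (27, 34, 190), (26, 34, 176), (26, 32, 177), (26, 32, 144), (29, 38, 195), (27, 35, 179), (25, 33, 136), (27, 34, 152), (27, 34, 130), (30, 38, 171), (28, 36, 147), (28, 37, 149), (29, 38, 145), (33, 41, 192), (34, 44, 192)]
[[279.87940798968555, 0.0, 318.4370115971996], [0.0, 279.87940798968555, 194.50050862358708], [0.0, 0.0, 1.0]]
```

The red spacer's profile in the wrist view matches the yellow's row for row, so it sits centred in the hand. Now I place it beside the stop.

```bash
python3 - <<'E'
from h import *
y=-59.3
robot.movep((440,-80,290),OR)
robot.movep(W(0,y,220),OR)
robot.move_linear(W(0,y,100),max_speed=150); robot.sleep(.2); st("hover")
r=robot.move_linear(W(0,y,86),max_speed=60,max_force=8); st(f"a {r}")
if not r:
    r=robot.move_linear(W(0,y,46),max_speed=25,max_force=10); robot.sleep(.2); st(f"seat {r}")
shot("wrist","u1"); shot("side","u2")
E
```

```text
hover w 11.9 gf 40.0 pos [482.6 178.  162.5] bed [  0.7 -59.2 100.7] F [ 1.3  0.1 -0.9] t 39.73
a False w 11.7 gf 40.0 pos [489.1 177.8 148.6] bed [ -0.6 -59.4  85.4] F [-0.7 -0.5  0.1] t 40.11
seat True w 11.9 gf 40.0 pos [505.1 178.  121.9] bed [ -0.2 -59.4  54.3] F [ 1.  -0.   5.2] t 41.47
```

```bash
python3 - <<'E'
from h import *
robot.command_gripper(30); robot.sleep(.1)
robot.move_linear(W(0,-59.3,140),max_speed=150)
robot.movep(W(-20,-15,235),OR); robot.sleep(.1); shot("wrist","w1"); shot("side","w2"); st("clear")
a=cv2.imread("pics/w1.png")[110:230,200:470]; b=cv2.imread("pics/w2.png")[160:270,250:400]
cv2.imwrite("pics/v6.png",np.vstack([cv2.resize(a,None,fx=2.4,fy=2.4,interpolation=2),cv2.copyMakeBorder(cv2.resize(b,None,fx=2.6,fy=2.6,interpolation=2),0,0,0,648-390,cv2.BORDER_CONSTANT)]))
E
```

```text
clear w 30.1 gf 0.0 pos [397.4 220.6 266.3] bed [-21.  -16.  233.1] F [ 0.1 -0.5 -0.4] t 43.64
```

View pics/v6.png

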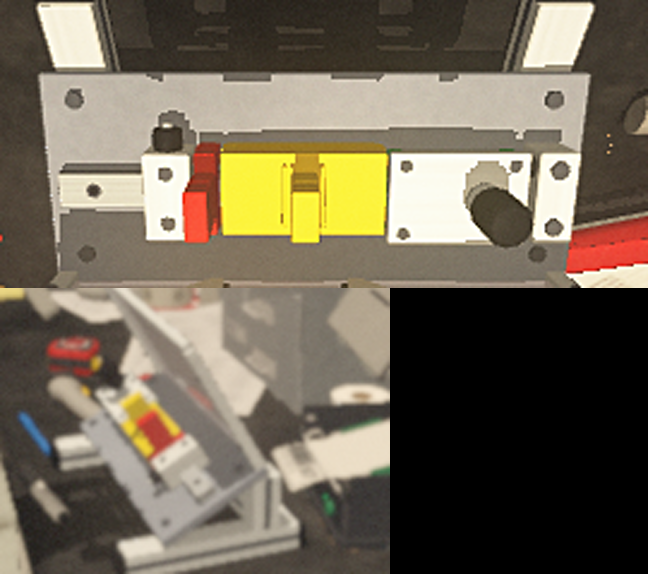

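The picture shows the carriage at home, with yellow seated against it (220–388) and red upright between yellow and the stop (183–220). The robot is clear, so I'm handing in.

```bash
python3 -c "
from h import *
print(robot.hand_in())"
```

```text
the job is handed in; nothing more can be done
None
```

I slid the carriage out to the stop and back home, blocked the 107.5 mm gap with the yellow 90 mm and red 12 mm spacers (about 5.5 mm play), and handed the job in at about 44 s; no verdict was returned.

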